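# Set the adjustable wrench on the clamp nut and tighten it

### The job

The adjustable wrench lies loosely on the hex clamp nut of the filling stand with its jaw too wide. Roll the knurled worm with light fingertip strokes until the jaw closes snugly on the nut, and only then swing the handle clockwise (seen from above) to turn the nut until its pointer rests against the stop pin. Be gentle: push lightly throughout, leave the wrench lying snug on the nut, and do not disturb the flask, vial and pot.

Things in the scene. Friction and masses are not known exactly. Their poses are not given: they have to be found in the camera images.
- stand: round bare-metal filling stand, 140 mm across, fixed for the job; origin at the centre of its underside, on the vertical axis of the hex nut in its middle. Its top is a rest plate, 22 mm above the table, on which the wrench lies; the plate is sprung and sinks straight down 1 mm for every 3 N pressed on it, at most 5 mm (the wrench alone sinks it about 1.2 mm)
- nut_top (a point): centre of the top of the steel hex clamp nut (32 mm across flats, 17 mm high, turns about the vertical, top 39.5 mm above the table). A pointer bar on it, 7 mm wide and 4 mm thick, reaches 42 mm out from the axis, its top 44.5 mm above the table; at the start it looks out of the wrench's mouth. x axis along the pointer
- stop_pin (a point): centre of the top of the stop pin of the stand, 9 mm thick, 26 mm high (top 48 mm above the table), 44 mm from the nut's axis
- clamp_nut (a joint): turn of the nut in rad, growing clockwise seen from above; starts within 0.03 of 0 and meets its hard stop (pointer side against the pin) at 0.62; stiff, needs about 0.22 N m
- wrench: plain steel adjustable wrench, 179 mm from mouth centre to handle end, 14 mm thick, about 0.35 kg, loose, lying flat on the rest plate (underside about 21 mm above the table), nut in its mouth. Origin: mouth centre, on the underside. x axis points out of the mouth, the handle runs along -x; y towards the moving jaw; z up. 14 mm high rails flank the worm, inner faces at y = +-10.5 mm
- mouth (a point): centre of the wrench's mouth, half-way up, same axes as the wrench; throat face 20.5 mm behind it, so the wrench can slide about 2 mm along x on the nut
- worm_top (a point): top of the knurled worm, a roller of 18 mm diameter and 18 mm length, axis along the wrench's y; same axes as the wrench; 48 mm behind the mouth centre, about 41.5 mm above the table, 6.5 mm above the rails. A fingertip pressed on it with 7 to 11 N and dragged along the wrench's +x (handle towards nut) rolls it; a lighter one slips. The sprung rest plate gives way under the press, 3 N per mm
- jaw (a joint): opening of the jaw beyond the nut's width in m: 0 when snug (a little below when clamped), starts at 0.0034 to 0.0046. Rolling the worm's top towards the nut closes it 1 mm per rad, about 0.11 mm per mm of stroke; rolling back opens it, so lift the finger to return. Once snug, the worm stalls and the finger slips over it. The worm holds the jaw against about 40 N
- handle_push (a point): point in the middle of the handle, half-way up (28 mm above the table), 145 mm behind the mouth centre, same axes as the wrench; the handle is 22 mm wide, 12 mm thick and hangs free about 22 mm above the table. Pushing it here towards the wrench's +y turns the nut clockwise; 2 to 4 N turn the nut, at the stop the force rises, and much more would force the jaw open
- flask: small black square flask, 66x85x97 mm, loose bystander; origin under its centre
- vial: small capped glass vial, 47 mm across, 85 mm high, loose bystander; origin under its centre
- pot: tiny glass pot with a black lid, 33 mm across, 34 mm high, loose bystander; origin under its centre
Mind the look-alikes: they are no part of the job. Of the things like the wrench, leave any that is green; of the rest the larger one is meant.

How it is judged (in metres and radians):
On the way, in this order (a step that is already met when the one before it is completed fails the run):
1. the jaw is closed snugly on the nut (less than 0.5 mm of play) with the nut not yet turned (value of joint jaw below 0.0005 m and value of joint clamp_nut below 0.12 rad and horizontal distance between mouth and nut_top below 0.006 m), for 0.2 s.
2. the nut is turned to its stop with the jaw still snug (value of joint clamp_nut above 0.585 rad and value of joint jaw below 0.0009 m), for 0.1 s.
At the end, for the whole second after the job is handed in: the nut stands at its stop (at least 0.585 rad, pointer within about 1.5 mm of the pin), the wrench lies flat and at rest on the rest plate with its mouth centre within 6 mm of the nut's axis and its jaw still snug (less than 0.9 mm of play) (all of step 2 and horizontal distance between mouth and nut_top below 0.006 m and height (world z) of mouth below 0.033 m and angle between wrench's own z axis and vertical below 0.1 rad and linear speed of wrench below 0.02 m/s); the robot touches nothing.
It fails at once if the fingers press on the wrench, worm or jaw with more than 25 N (contact force between the fingers and wrench above 25 N).
It fails at once if the nut is turned with a loose jaw (more than 1.5 mm of play) (value of joint clamp_nut above 0.15 rad and value of joint jaw above 0.0015 m).
It fails at once if the flask, vial or pot is moved more than 20 mm (distance of any of flask, vial, pot from where it was at the start of the episode above 0.02 m).
It also fails if it takes over 72 s, if anything falls off the work surface, if the arm or the gripper's body presses on something with over 40 N, if the wrist force passes 120 N, or if a joint passes its speed limit or range.

### The arm

A 6-joint arm with a two-finger parallel gripper is mounted at the origin on a cart in front of the work surface, level with it; the furniture and walls round the work are solid. World frame = base frame: x ahead of the robot, y to its left, z up, the work surface at z = 0. Lengths are in mm, angles in rad, forces in N, time in s.
With the tool pointing down it reaches from about 375 to 900 mm from the base axis. Payload 3.1 kg.
Tool frame: the origin (TCP) lies midway between the tips of the shut fingers; the grasp point (between the pads) lies robot.tcp_to_grasp behind it (robot.tcp_to_grasp is the distance from the TCP to the grasp point, in mm); z points along the fingers, y is the line along which they close (so a half turn about z gives the same grasp; the last joint's range is limited). The gripper opens to 85 mm and grips with 20 to 120 N. Pads are 22 mm wide; open, the fingers measure 114 mm over their backs; the gripper's body (76 mm by 85 mm) begins 54 mm behind the grasp point. The pads swing forward as they close: fully open they stand 13 mm farther back than shut.
Start: joints at [-1.419, 0.527, 1.433, -0, 1.181, -0.178], TCP at [202.431, -591.285, 231.31] pointing down, gripper open.
Joint ranges: [-3.08, 3.08], [-0.75, 2.2], [0.22, 2.44], [-1.43, 4.57], [0, 2.65], [-2.85, 2.85]. Speed limits (rad/s): [2.79, 2.79, 3.14, 3.14, 3.14, 3.14].

### API

Orientations are given as a 3x3 rotation matrix whose columns are the frame's x, y, z axes.
In Python, from cell import robot, open_jaws, close_gripper, imaging, order gives the robot as it stands. Calls block until the motion is done:
- robot.move_pose(position, orientation): joint-space move of the TCP to a pose.
- robot.line_to(position, rotation=None, vel=150): straight line of the TCP; rotation=None keeps the orientation; vel is the mean speed in mm/s.
- robot.goto_joints(angles): joint-space move.
- open_jaws() and close_gripper(strength=None): open the fingers fully, or close them until they stop; strength is the grip in N (None keeps the last).
- robot.hold(seconds).
- robot.inverse_kinematics(position, orientation): joint angles nearest the present ones, or None.
- robot.observe(): the state.
- imaging.camera(name): name is "side" or "top" or "wrist"; returns a dict with "frame" (480x640x3 uint8, red, green, blue), "fx", "fy", "cx", "cy" (pixels), "world_from_camera" (4x4, takes a point from camera to world coordinates); the wrist camera has in their place "hand_eye" (4x4, takes a point from camera to tool coordinates, whose origin is the TCP and whose axes are the flange's). Camera axes: x right, y up, looking along -z (the intrinsics and any distortion apply to the point x, -y, -z); pixel columns grow to the right and rows downward; lengths in mm; the calibration is good to about 2 mm. A picture is of the moment at which its call begins: read the wrist's pose just before it. There is no depth.
A pose or a line that the arm cannot do raises robot.MotionError and nothing moves.
- order.finish_job(): hands the job in; it is judged then, once.
The state is a dict: "clock": time; "joint_positions": joint angles; "qvel": joint speeds; "effort": joint torques, N m; "ee_pos": TCP position; "ee_rot": TCP orientation; "force": force on the tool from outside, world axes, zero at the start; "ft_torque": the same for the moment, N m; "opening": opening from 0.0 (shut) to 1.0 (fully open); "gripper_force": force on a finger pad.
Only numpy, scipy, OpenCV 4.12 (cv2) and the standard library are available. Lean on these libraries where they do the work, as an engineer would, in place of code of your own. Each camera call takes 0.05 s, during which the arm holds its last target. There are 200 camera calls.

## Working session

There is one attempt and no reset: what is moved stays moved. The work goes in short steps, each a Python script; the robot and the scene stay as the last script left them, time stands still between calls to the robot, and variables do not carry over. Pictures are saved under pics/ and viewed, at most 10 in all, crops included, and the job is handed in when it is done.

```bash
mkdir -p pics; ls; python3 - <<'E'
from cell import robot,imaging
import cv2,numpy as np
for n in("top","side"):
    c=imaging.camera(n); cv2.imwrite(f"pics/{n}0.png",c["frame"][:,:,::-1])
    print(n,c["fx"],c["fy"],c["cx"],c["cy"],[k for k in c if k!="frame"]); print(np.round(c["world_from_camera"],3).tolist())
s=robot.observe(); print(s["clock"],s["force"],robot.tcp_to_grasp, s["ee_rot"])
E
```

```text
pics
top 539.6826705878366 539.6826705878366 320.55762940765277 236.68455685297445 ['fx', 'fy', 'cx', 'cy', 'world_from_camera']
[[-0.015, 0.998, -0.062, 471.72], [-1.0, -0.014, 0.01, -12.109], [0.009, 0.062, 0.998, 1468.782], [0.0, 0.0, 0.0, 1.0]]
side 511.02053235641506 511.02053235641506 320.318566559487 239.56632066058427 ['fx', 'fy', 'cx', 'cy', 'world_from_camera']
[[0.996, -0.064, 0.067, 630.007], [0.092, 0.628, -0.773, -946.69], [0.008, 0.776, 0.631, 788.282], [0.0, 0.0, 0.0, 1.0]]
0.1 [0.09487713 0.32317373 0.45199629] 18.700000000000003 [[ 9.46098035e-01  3.23880228e-01 -3.25694596e-04]
 [ 3.23880209e-01 -9.46095960e-01  2.01124367e-03]
 [ 3.43263717e-04 -2.00831972e-03 -9.99997924e-01]]
```

View pics/top0.png

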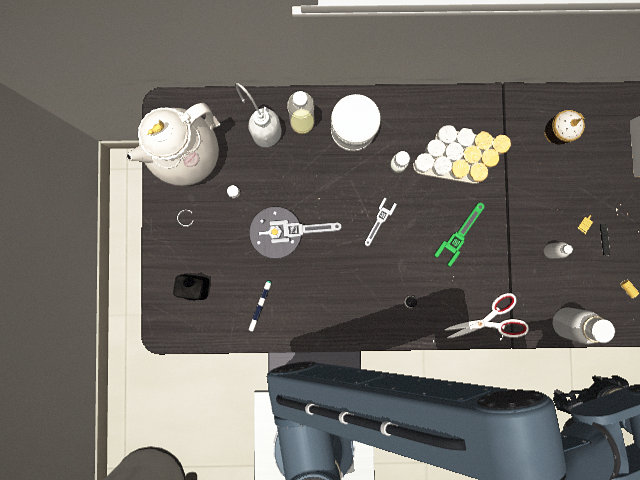

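View pics/side0.png

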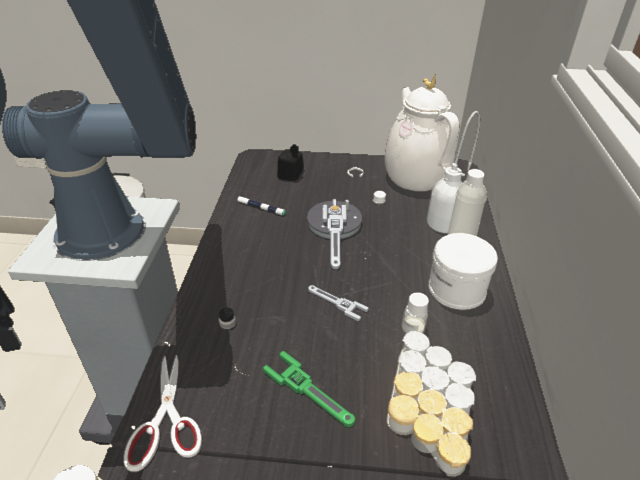

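The meant wrench is on the stand (top view: nut at about (275,232), handle end at (340,227)). Next, a closer look with the wrist camera.

```bash
cat > h.py <<'E'
from cell import robot,imaging,open_jaws,close_gripper,order
import cv2,numpy as np
def ray(c,T,px,z):
    d=T[:3,:3]@np.array([(px[0]-c["cx"])/c["fx"],-(px[1]-c["cy"])/c["fy"],-1.]); o=T[:3,3]
    return o+d*(z-o[2])/d[2]
def wristT(s,c):
    T=np.eye(4);T[:3,:3]=s["ee_rot"];T[:3,3]=s["ee_pos"]; return T@c["hand_eye"]
def down(yx,yy):  # tool y axis along horizontal (yx,yy), z down
    y=np.array([yx,yy,0.])/np.hypot(yx,yy); z=np.array([0,0,-1.]); return np.column_stack([np.cross(y,z),y,z])
E
python3 - <<'E'
from h import *
c=imaging.camera("top");T=c["world_from_camera"]
n=ray(c,T,(276,232),40);e=ray(c,T,(340,227),28);s_=ray(c,T,(275,232),22);print(n,e,s_,np.hypot(*(e-n)[:2]))
cc=imaging.camera("side")
print(ray(cc,cc["world_from_camera"],(335,209),40),ray(cc,cc["world_from_camera"],(336,264),28))
c=imaging.camera("wrist");print(np.round(c["hand_eye"],3).tolist(),c["fx"],c["cx"],c["cy"])
w=n+(e-n)*.27
for R in (down(0,1),down(0,-1),down(1,0),down(-1,0)):
    print(w, robot.inverse_kinematics([w[0],w[1],60],R),robot.inverse_kinematics([w[0],w[1],230],R))
E
```

```text
[575.02505155  92.27507081  40.        ] [586.92124855 -78.28863625  28.        ] [576.36407158  96.27368416  22.        ] 170.97806195217174
[576.57830221  94.45267557  40.        ] [592.56129303 -97.78280237  28.        ]
[[0.0, 0.956, 0.295, 75.561], [1.0, 0.0, -0.001, -0.247], [-0.001, 0.295, -0.956, -143.394], [0.0, 0.0, 0.0, 1.0]] 347.6316338624638 322.2905729998174 243.11904482406956
[578.23702474  46.2228699   36.76      ] [-1.12771862e-01  7.10565692e-01  1.67465018e+00 -4.44089210e-16
  7.56376784e-01 -1.68356819e+00] [-1.12771862e-01  4.68368484e-01  1.54932704e+00 -4.44089210e-16
  1.12389713e+00 -1.68356819e+00]
[578.23702474  46.2228699   36.76      ] [-1.12771862e-01  7.10565692e-01  1.67465018e+00 -4.44089210e-16
  7.56376784e-01  1.45802446e+00] [-1.12771862e-01  4.68368484e-01  1.54932704e+00 -4.44089210e-16
  1.12389713e+00  1.45802446e+00]
[578.23702474  46.2228699   36.76      ] [-1.12771862e-01  7.10565692e-01  1.67465018e+00 -4.44089210e-16
  7.56376784e-01 -1.12771862e-01] [-1.12771862e-01  4.68368484e-01  1.54932704e+00 -4.44089210e-16
  1.12389713e+00 -1.12771862e-01]
[578.23702474  46.2228699   36.76      ] None None
```

```bash
python3 - <<'E'
from h import *
robot.move_pose([580,20,120],down(1,0))
close_gripper(20)
s=robot.observe();c=imaging.camera("wrist");np.save("T1.npy",wristT(s,c))
f=c["frame"][:,:,::-1];cv2.imwrite("pics/w1.png",f)
print(s["clock"],s["ee_pos"],s["force"],s["opening"])
E
```

```text
3.5917 [580.02055955  20.03683672 120.02902879] [-0.37205778  0.0182508   0.03306743] 0.0032083705187539655
```

View pics/w1.png

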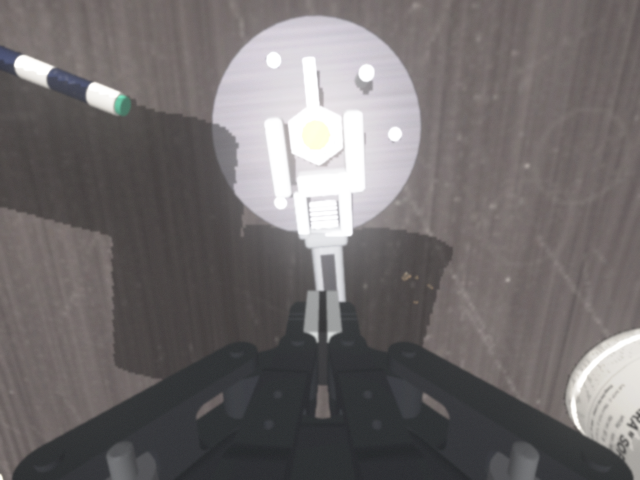

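The wrench's mouth points up (+y), nut centre about (316,135), worm about (323,212), pointer tip (309,60), stop pin (367,73). I'll enlarge it.

```bash
python3 - <<'E'
import cv2
f=cv2.imread("pics/w1.png")[95:295,230:430]
cv2.imwrite("pics/w1c.png",cv2.convertScaleAbs(cv2.resize(f,None,fx=3,fy=3,interpolation=cv2.INTER_CUBIC),alpha=1.5,beta=-130))
E
```

```text
(no output)
```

View pics/w1c.png

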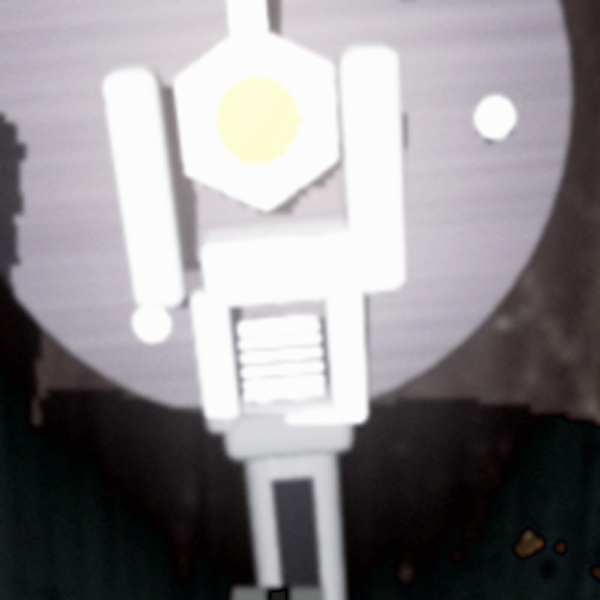

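Crop: nut centre (258,119), worm centre (281,358), handle centreline (250→340 at y≈480: 295,480), i.e. full-image (316,134.7), (323.7,214.3), (328.3,255).

```bash
python3 - <<'E'
from h import *
T=np.load("T1.npy");c=imaging.camera("wrist")
n=ray(c,T,(316,134.7),39.5);w=ray(c,T,(323.7,214.3),40);h=ray(c,T,(328.3,255),34)
p=ray(c,T,(309,60),44.5);pin=ray(c,T,(367,71),48)
tr=[ray(c,T,(230+x/3,95+y/3),34.5) for x,y in((208,413),(364,415),(196,300),(370,297))]
for k in(n,w,h,p,pin,*tr):print(np.round(k-n,1),np.round(k,1))
E
```

```text
[0. 0. 0.] [576.4  96.1  39.5]
[  4.8 -49.8   0.5] [581.2  46.2  40. ]
[  8.1 -80.2  -5.5] [584.5  15.9  34. ]
[-3.7 40.4  5. ] [572.7 136.5  44.5]
[29.  34.2  8.5] [605.4 130.3  48. ]
[-11.8 -63.9  -5. ] [564.6  32.2  34.5]
[ 23.7 -64.3  -5. ] [600.1  31.8  34.5]
[-13.9 -38.   -5. ] [562.5  58.   34.5]
[ 24.4 -37.4  -5. ] [600.8  58.7  34.5]
```

```bash
cat >> h.py <<'E'
u=np.array([-.098,.995,0]);u/=np.linalg.norm(u);R0=down(u[1],-u[0])
W=np.array([581.2,46.5,0.])
def stroke(a,b,z,target=9,log=True):
    P=lambda s,z:W+u*s+np.array([0,0,z])
    robot.line_to(P(a,46),R0,vel=120); robot.line_to(P(a,z+1.5),vel=40)
    for _ in range(8):
        robot.line_to(P(a,z),vel=15); f=robot.observe()["force"][2]
        if f>target-.7: break
        z-=min(.6,(target-f)/4)
    out=[]
    for s in np.arange(a+2,b+.1,2):
        robot.line_to(P(s,z),vel=25); F=robot.observe()["force"]; out.append((round(s,1),round(z,2),round(F[2],1),round(F@u,1)))
        if F[2]>14: z+=1
        else: z-=np.clip((target-F[2])/3*.6,-.6,.5)
    robot.line_to(P(b,46),vel=120)
    if log: print(out, robot.observe()["clock"])
    return z
E
python3 - <<'E'
from h import *
assert R0[:,0]@u>.99
robot.move_pose(W-u*8+[0,0,60],R0)
stroke(-8,8,41)
E
```

```text
[(np.float64(-6.0), np.float64(36.55), np.float64(8.7), np.float64(-1.8)), (np.float64(-4.0), np.float64(36.48), np.float64(7.8), np.float64(-3.3)), (np.float64(-2.0), np.float64(36.25), np.float64(9.4), np.float64(-3.9)), (np.float64(0.0), np.float64(36.33), np.float64(9.5), np.float64(-4.5)), (np.float64(2.0), np.float64(36.43), np.float64(8.7), np.float64(-4.9)), (np.float64(4.0), np.float64(36.38), np.float64(9.5), np.float64(-4.5)), (np.float64(6.0), np.float64(36.47), np.float64(8.3), np.float64(-4.6)), (np.float64(8.0), np.float64(36.33), np.float64(10.0), np.float64(-4.4))] 8.8167
```

```bash
python3 - <<'E'
from h import *
for k in range(2): stroke(-9,9,36.6)
robot.line_to([580,20,120],down(1,0),vel=200)
s=robot.observe();c=imaging.camera("wrist");np.save("T2.npy",wristT(s,c))
f=cv2.imread("pics/w1.png")[95:245,260:400];g=c["frame"][:,:,::-1][95:245,260:400]
cv2.imwrite("pics/w2.png",cv2.convertScaleAbs(cv2.resize(cv2.hconcat([f,g]),None,fx=2.8,fy=2.8,interpolation=cv2.INTER_CUBIC),alpha=1.5,beta=-130))
print(s["clock"])
E
```

```text
[(np.float64(-7.0), 36.6, np.float64(8.8), np.float64(-2.5)), (np.float64(-5.0), np.float64(36.56), np.float64(9.5), np.float64(-4.1)), (np.float64(-3.0), np.float64(36.66), np.float64(7.9), np.float64(-4.0)), (np.float64(-1.0), np.float64(36.43), np.float64(9.7), np.float64(-5.0)), (np.float64(1.0), np.float64(36.57), np.float64(9.7), np.float64(-4.3)), (np.float64(3.0), np.float64(36.7), np.float64(8.6), np.float64(-4.8)), (np.float64(5.0), np.float64(36.61), np.float64(9.2), np.float64(-4.6)), (np.float64(7.0), np.float64(36.65), np.float64(8.7), np.float64(-3.2)), (np.float64(9.0), np.float64(36.6), np.float64(8.6), np.float64(-4.4))] 12.2083
[(np.float64(-7.0), 36.6, np.float64(9.3), np.float64(-1.3)), (np.float64(-5.0), np.float64(36.65), np.float64(9.0), np.float64(-3.5)), (np.float64(-3.0), np.float64(36.65), np.float64(8.6), np.float64(-4.1)), (np.float64(-1.0), np.float64(36.57), np.float64(9.3), np.float64(-4.0)), (np.float64(1.0), np.float64(36.63), np.float64(8.9), np.float64(-4.4)), (np.float64(3.0), np.float64(36.6), np.float64(9.2), np.float64(-4.1)), (np.float64(5.0), np.float64(36.63), np.float64(9.2), np.float64(-4.8)), (np.float64(7.0), np.float64(36.67), np.float64(9.1), np.float64(-7.2)), (np.float64(9.0), np.float64(36.69), np.float64(8.1), np.float64(-7.1))] 15.6083
16.1667
```

View pics/w2.png

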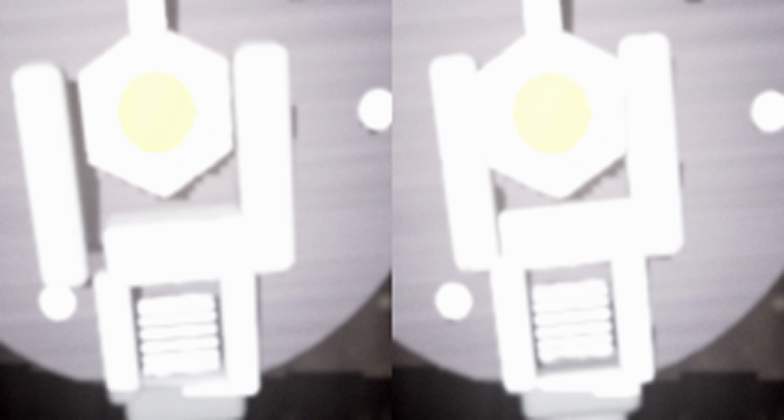

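Right half: the jaw now sits on the nut at both flats, worm at (324,210), 3 mm further forward. The drag jump to 7 N suggests it stalled, so one confirming stroke will check that.

```bash
python3 - <<'E'
from h import *
c=imaging.camera("wrist");T=np.load("T2.npy");print(ray(c,T,(324.3,210),40), ray(c,T,(329,255),34))
stroke(-5,11,36.7)
P=W+u*11
robot.line_to([P[0],P[1],110]); robot.line_to([580,20,120],down(1,0),vel=200)
s=robot.observe();c=imaging.camera("wrist");T=wristT(s,c);np.save("T3.npy",T)
g=c["frame"][:,:,::-1][95:295,240:420]
cv2.imwrite("pics/w3.png",cv2.convertScaleAbs(cv2.resize(g,None,fx=3,fy=3,interpolation=cv2.INTER_CUBIC),alpha=1.2,beta=-50))
print(s["clock"])
E
```

```text
[580.83970813  49.59227373  40.        ] [584.2097541   16.47646703  34.        ]
[(np.float64(-3.0), 36.1, np.float64(8.6), np.float64(-4.8)), (np.float64(-1.0), np.float64(36.01), np.float64(8.8), np.float64(-5.8)), (np.float64(1.0), np.float64(35.97), np.float64(7.2), np.float64(-6.0)), (np.float64(3.0), np.float64(35.61), np.float64(9.4), np.float64(-8.6)), (np.float64(5.0), np.float64(35.7), np.float64(8.4), np.float64(-7.1)), (np.float64(7.0), np.float64(35.57), np.float64(9.3), np.float64(-7.6)), (np.float64(9.0), np.float64(35.64), np.float64(8.7), np.float64(-7.1)), (np.float64(11.0), np.float64(35.58), np.float64(8.4), np.float64(-7.5))] 20.15
21.0667
```

View pics/w3.png

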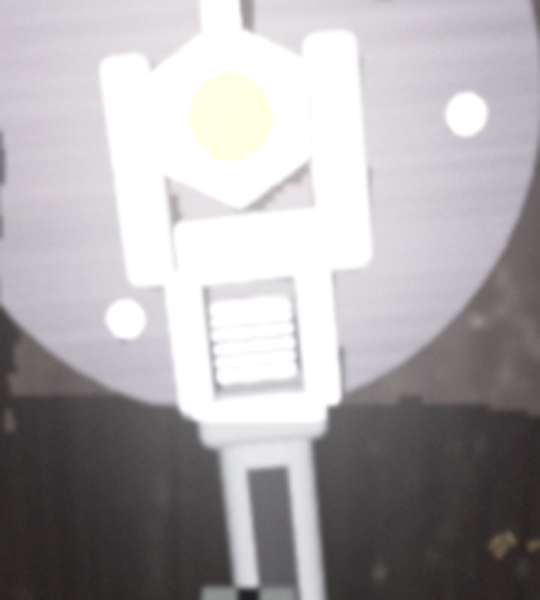

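The worm now stalls (drag about 7.3 N, up from 4.4 N) and both jaws sit on the nut flats: snug. Next, the handle push along an arc with force monitoring.

```bash
cat >> h.py <<'E'
N=np.array([576.4,96.1,0.]);L=143.5
def arc(th,d):
    """TCP pose beside the handle: clockwise angle th, d mm on the push-from side"""
    c,s=np.cos(th),np.sin(th); M=np.array([[c,s,0],[-s,c,0],[0,0,1]])
    ux=M@u; wy=np.array([-ux[1],ux[0],0])
    return N-L*ux-d*wy+[0,0,19.],M@R0,wy
E
python3 - <<'E'
from h import *
p,R,wy=arc(0,40)
robot.move_pose(p+[0,0,80],R); robot.line_to(p,vel=120); robot.hold(.2)
f0=robot.observe()["force"]; d=40
print(f0,wy)
robot.line_to(arc(0,26)[0],vel=60)
d=26
while d>8:
    f=-(robot.observe()["force"]-f0)@wy
    if f>.8: break
    d-=.7; robot.line_to(arc(0,d)[0],vel=20)
print("contact d",d,f,robot.observe()["clock"])
th=0;log=[]
np.savez("st.npz",d=d,f0=f0)
while th<.50:
    th+=.02; p,R,wy=arc(th,d); robot.line_to(p,R,vel=25); F=robot.observe()["force"]-f0; f=-F@wy
    log.append((round(th,3),round(f,1),round(F[2],1)))
    if f>5.5: break
print(*[tuple(map(float,l)) for l in log]); print(robot.observe()["clock"]); np.savez("st.npz",d=d,f0=f0,th=th)
E
```

```text
[ 0.20544382 -0.49942704  0.09138987] [-0.99518462 -0.09801818  0.        ]
contact d 22.500000000000004 3.777088037031515 24.1917
(0.02, 2.2, -0.5) (0.04, 2.7, 0.3) (0.06, 2.7, -0.4) (0.08, 2.2, 0.2) (0.1, 1.9, 0.0) (0.12, 1.6, 0.3) (0.14, 2.0, -0.0) (0.16, 2.1, -0.5) (0.18, 2.8, 1.3) (0.2, 2.1, 0.5) (0.22, 2.7, 0.9) (0.24, 2.3, 1.4) (0.26, 3.0, 0.5) (0.28, 3.2, 1.1) (0.3, 3.0, 0.5) (0.32, 3.0, 0.9) (0.34, 1.5, 1.0) (0.36, 2.6, 0.3) (0.38, 2.1, 0.3) (0.4, 2.6, 0.2) (0.42, 3.5, 0.2) (0.44, 2.5, 0.9) (0.46, 2.8, 0.4) (0.48, 3.2, 0.3) (0.5, 2.4, 0.8)
30.8583
```

```bash
python3 - <<'E'
from h import *
S=np.load("st.npz");d=float(S["d"]);f0=S["f0"];th=float(S["th"]);log=[]
while th<.70:
    th+=.006; p,R,wy=arc(th,d); robot.line_to(p,R,vel=20); F=robot.observe()["force"]-f0; f=-F@wy
    log.append((round(th,3),round(f,1)))
    if f>5.5: break
robot.hold(.3); F=robot.observe()["force"]-f0
print(*[tuple(map(float,l)) for l in log]); print(-F@wy,robot.observe()["clock"]); np.savez("st.npz",d=d,f0=f0,th=th)
s=robot.observe();c=imaging.camera("wrist");cv2.imwrite("pics/w4.png",c["frame"][:,:,::-1])
E
```

```text
(0.506, 3.4) (0.512, 3.1) (0.518, 4.0) (0.524, 3.3) (0.53, 4.1) (0.536, 3.1) (0.542, 3.0) (0.548, 2.6) (0.554, 3.2) (0.56, 3.6) (0.566, 2.2) (0.572, 2.8) (0.578, 2.9) (0.584, 2.4) (0.59, 2.5) (0.596, 2.8) (0.602, 4.0) (0.608, 2.2) (0.614, 2.7) (0.62, 2.5) (0.626, 3.4) (0.632, 4.1) (0.638, 4.0) (0.644, 5.6)
5.071498670002689 37.1583
```

View pics/w4.png

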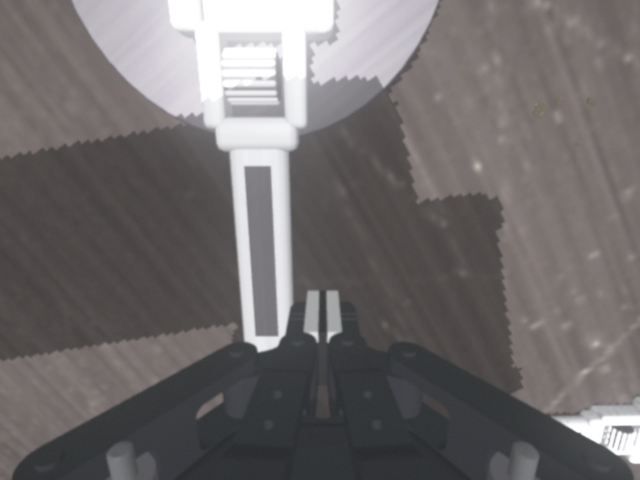

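The handle followed the finger, and the force rose to 5.6 N at 0.644 rad, consistent with the stop. I'll back off and check the pointer.

```bash
python3 - <<'E'
from h import *
S=np.load("st.npz");d=float(S["d"]);th=float(S["th"])
robot.line_to(arc(th,d+20)[0],vel=60); q=arc(th,d+20)[0]; robot.line_to([q[0],q[1],120],vel=150)
robot.move_pose([580,20,120],down(1,0))
s=robot.observe();c=imaging.camera("wrist");T=wristT(s,c)
g=c["frame"][:,:,::-1][30:230,215:415]
cv2.imwrite("pics/w5.png",cv2.convertScaleAbs(cv2.resize(g,None,fx=3,fy=3,interpolation=cv2.INTER_CUBIC),alpha=1.4,beta=-110))
np.save("T5.npy",T);print(s["clock"])
E
```

```text
38.9917
```

View pics/w5.png

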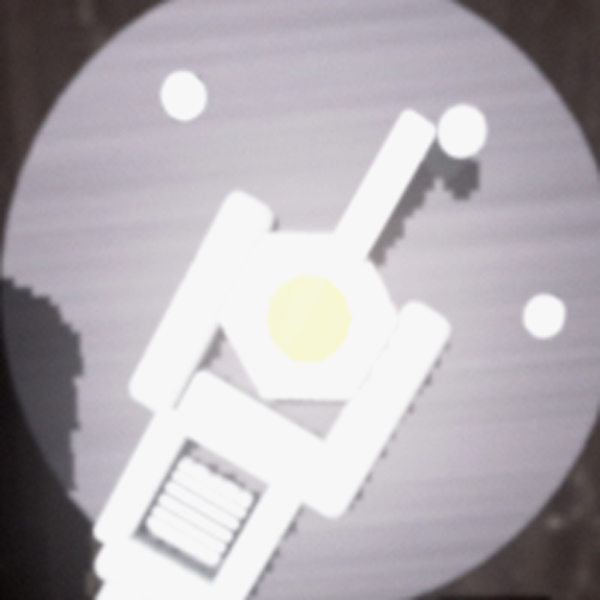

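The pointer's side touches the pin at crop (437,130), the jaw sits parallel on the nut, and the wrench lies flat. Handing in.

```bash
python3 - <<'E'
from h import *
print(order.finish_job())
E
```

```text
the job is handed in; nothing more can be done
None
```

The job is handed in, with no verdict shown: the jaw was rolled snug on the nut, then the nut turned until its pointer touched the stop pin (last picture), the handle push peaking at 5.6 N and the wrench left lying on the nut.

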